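# Shim the rocking counting scale

## Task

The counting scale rocks because one of its feet has lost its rubber boot. With the fingertips, push the levelling wedge along the counter, thin edge first, under that bare foot until it sits snugly and carries it without jacking the scale up; then press down firmly on the pan's corner right above that foot to prove that the scale no longer rocks, and let go. Pick nothing up, do not shove the scale out of its place, and leave the other things on the counter alone.

Things in the scene. Friction and masses are not known exactly. Their poses are not given: they have to be found in the camera images.
- scale: Loose counting scale, 5-7 kg: white housing, steel pan, grey console at the end away from the bare foot. Origin: on the counter straight below the bare foot; x along its side towards the console, z up. Feet at (0,0) bare, (270,0), (0,-250), (270,-250) mm. Housing x 12..258, y -238..-12, z 24..56 mm. Console to x 315, 78 mm high. Its domed rubber boots are 44 mm across.
- scale_foot (a point): Lowest point of the bare foot: steel stud 18 mm across with a half-ball end, no boot, under the metal lug (33 mm across, 23 to 34 mm above the counter, hexagon nut on top) at the scale's corner nearest the wedge. It hangs 8 mm above the counter; the scale stands level on the other three and tips onto it when pressed there with 3 to 5 N. The scale slides at about 25 N of level push.
- scale_press (a point): Where to press, with about 10 N: point on the flat top of the pan, 70 mm above the counter, in the pan corner above the bare foot, 42 mm from the stud's axis along each of the scale's two sides. The pan covers x 14 to 210, y -238 to -12 mm of the scale's frame.
- shim: Loose black plastic wedge, 50 g, 100 mm long (x), 40 mm wide (y), flat side down; top slopes from the 18 mm thick upright heel (x=-50 mm) to a 3 mm edge (x=+50 mm). Origin: centre of underside. Lies 90 to 135 mm outward from the bare foot, thin edge roughly towards it. Slides at about 0.3 N; 8 mm thick at x=+17 mm, where it meets the stud; there the push rises, and 5 to 15 N leaves it snug, held by friction.
- tape_roll: Bystander: roll of brown tape lying flat, 100 mm across, 48 mm high, origin under its centre.
- sauce_pot: Bystander: small black lidded pot, 78 mm across, 40 mm high, origin under its centre.
- marker: Bystander: marker pen lying flat, white with black cap, 137 mm long (x), 14 mm thick, origin under its middle.
- stapler: Bystander: black desk stapler, 130 mm long (x), 34 mm wide, 55 mm high, origin under its centre.
- lunch_box: Bystander: brown card lunch box, 152 x 122 mm, 50 mm high, origin under its centre.
- cup_stack: Bystander: stack of white paper cups, 87 mm across, 140 mm high, origin under its centre.
- calculator: Bystander: grey desk calculator, 150 x 100 mm, 19 mm high, origin under its centre.
Not all that is in view belongs to the job. Leave any green look-alike of the shim alone.

How it is judged:
On the way, in this order (a step that is already met when the one before it is completed fails the run):
1. the wedge is pushed under the bare foot and bears it (contact force between shim and scale above 1 N and y of scale_foot in the frame of shim between -0.018 and 0.018 m and x of scale_foot in the frame of shim between -0.02 and 0.035 m and contact force between the fingers and scale below 1 N), for 0.2 s.
2. the pan's corner above that foot is pressed down with more than 5 N and the scale stays level (contact force between the fingers and scale above 5 N and horizontal distance between the grasp point and scale_press below 0.05 m and contact force between shim and scale above 3 N and angle between scale's own z axis and vertical below 0.007 rad), for 0.2 s.
At the end, for the whole second after the job is handed in: The wedge lies still under the bare foot (stud within 18 mm of the wedge's centre line, on its slope) and carries more than 1 N of the scale, the scale is level within 0.006 rad (about 1 mm at the feet), at rest and within 15 mm of where it stood (contact force between shim and scale above 1 N and y of scale_foot in the frame of shim between -0.018 and 0.018 m and x of scale_foot in the frame of shim between -0.02 and 0.035 m and angle between scale's own z axis and vertical below 0.006 rad and distance of scale from where it was at the start of the episode below 0.015 m and linear speed of each of scale, shim below 0.01 m/s); the robot touches nothing.
It fails at once if the wedge is lifted off the counter (height (world z) of shim above 0.015 m).
It fails at once if the scale is lifted or tipped up (height (world z) of scale_foot above 0.02 m or angle between scale's own z axis and vertical above 0.08 rad).
It fails at once if the scale is shoved out of its place (distance of scale from where it was at the start of the episode above 0.025 m).
It fails at once if another thing on the counter is displaced (distance of any of tape_roll, sauce_pot, marker, stapler, lunch_box, cup_stack, calculator from where it was at the start of the episode above 0.03 m).
It also fails if it takes over 61 s, if anything falls off the work surface, if the arm or the gripper's body presses on something with over 40 N, if the wrist force passes 120 N, or if a joint passes its speed limit or range.

## Robot

A 7-joint arm with a two-finger parallel gripper is mounted at the origin on the work surface. World frame = base frame: x ahead of the robot, y to its left, z up, the work surface at z = 0. Lengths are in m, angles in rad, forces in N, time in s.
With the tool pointing down it reaches from about 0.4 to 0.875 m from the base axis. Payload 19.3 kg.
Tool frame: the origin (TCP) lies midway between the tips of the shut fingers; the grasp point (between the pads) lies 19 mm behind it; x points along the fingers, y is the direction in which the jaws open and shut, and the axes are right-handed (so a half turn about x gives the same grasp; the last joint's range is limited). The gripper opens to 85 mm and grips with 20 to 120 N. Pads are 22 mm wide; open, the fingers measure 114 mm over their backs; the gripper's body (76 mm by 85 mm) begins 54 mm behind the grasp point. The pads swing forward as they close: fully open they stand 13 mm farther back than shut.
Start: joints at [-1.409, 0.521, -0.036, 1.599, 0.021, 1.021, -0.113], TCP at [0.144, 0.608, 0.193] pointing down, gripper open.
Joint ranges: [-2.91, 2.91], [-0.3, 2.13], [-1.5, 1.42], [0.17, 2.43], [-1.26, 4.41], [0.16, 1.93], [-2.52, 2.52]. Speed limits (rad/s): [1.89, 1.89, 2.39, 2.39, 3.01, 3.01, 3.01].

## Interface

Orientations are given as [roll, pitch, yaw] about the fixed x, y, z axes, in that order (R = Rz(yaw) Ry(pitch) Rx(roll)).
In Python, from workcell import bot gives the robot as it stands. The module is installed in compiled form; this text tells all that it offers.
- The arm moves only by the tool servo_tool, never from a script. Its argument "targets" is a list of rows, each an object of numbers: "x", "y", "z": the shift along the tool's x, y, z as a fraction of full scale; "wx", "wy", "wz": the turn, a rotation vector about the tool's x, y, z as a fraction of full scale. A call has 1 to 12 rows; each row is the pose to reach, as a shift and turn from the pose measured when the call began, along the tool's axes at that moment, turning the shorter way round; what a row does not reach only later rows make up. Full scale, the value 1, is 40 cm for a shift and 360 degrees for a turn. A row lasts 1/8 s, in which the tool goes at most 62.5 mm and 10.7 degrees, less where a joint would pass 70% of its speed; a pose out of reach is approached as far as the arm can. A call with a number of a shift or a turn outside -1 to 1 is refused whole. A call with a gripper value outside its range is refused whole. "grip" is the gripper command: -1 is shut, 1 is fully open, values between are in proportion, set as the call begins (left out, the last holds). The fingers move at their own pace and stop on an object; "squeeze" is the grip in N (left out, the last holds). Time passes only in rows, so rows that repeat a pose let the fingers close. It gives the time, the measured TCP pose, the force and the opening at its end, in the units of the state.
- bot.observe(): the state, without advancing time (a new reading comes with each control period).
- bot.grab_frame(name): name is "side" or "top"; returns (picture, depth): 420x560x3 uint8, red, green, blue; 420x560 float32, m along the optical axis (not along the pixel's ray), 0 where there is no reading.
- bot.get_calibration(name): a dict with "intrinsics" (3x3 intrinsics, pixels), "k1" (the pictures are not rectified: a ray, as slopes to the right and down, at radius r is drawn at 1 + k1 r^2 times it, then the intrinsics apply), "R" (3x3) and "t" (3): a world point X has camera coordinates R X + t. Camera axes: x right, y down, z forward; pixel columns grow to the right and rows downward; lengths in m; the calibration is good to about 2 mm. A picture is of the moment at which its call begins. get_calibration takes no time and is no camera call.
- bot.job_done(): hands the job in, once; it reports no verdict.
Trained networks look in the newest picture that a camera, given by its name, has taken for a name from the list of things; names that differ only in an ending like _2 or _b are one class to them, and where a whole thing is asked for, a point or a joint stands for the part that bears it (a point fixed in the world has none). Each returns a list of dicts, best first, with "confidence" (0 to 1); they miss things now and then, are a little off and sometimes report something else, mostly with a low value. They report only what shows in the picture. A call takes as long as a camera call. They do not tell look-alikes from the thing itself.
- bot.trace(camera, target): "mask" (420x560 bool, what is visible of it) and "pixel" ([column, row] in pixels, amid what is visible of it).
The state is a dict: "clock": time; "qpos": joint angles; "qd": joint speeds; "joint_efforts": joint torques, N m; "position": TCP position; "tool_rot": TCP orientation; "force": force on the tool from outside, world axes, zero at the start; "moment": the same for the moment, N m; "grip_width": finger opening in m.
Only numpy, scipy, OpenCV 4.12 (cv2) and the standard library are available. Lean on these libraries where they do the work, as an engineer would, in place of code of your own. Each camera call takes 0.05 s, during which the arm holds its last target. There are 200 camera calls.

## Working session

There is one attempt and no reset: what is moved stays moved. The work goes in short steps, Python scripts to look and compute and a tool call to move; the robot and the scene stay as the last step left them, time stands still between calls to the robot, and variables do not carry over. Pictures are saved under pics/ and viewed, on a budget of 10 in all, crops included, one or two more only if the job needs it, and the job is handed in when it is done.

Besides the shell and the picture viewer there is one more tool, called after "Call:" by a JSON object that holds its "fn" and its "kwargs", one argument or row to a line. servo_tool: Moves the arm, as the interface text tells. Shift numbers are shares of 40 cm and turn numbers shares of 360 degrees, none past 1 either way. Its arguments: {"type":"object","properties":{"targets":{"type":"array"},"grip":{"type":"number"},"squeeze":{"type":"number"}},"required":["targets"]}

```bash
mkdir -p pics; cat > h.py <<'E'
import numpy as np, cv2
from workcell import bot
from scipy.spatial.transform import Rotation as Rn
def pts(cam, uv, d):
    c=bot.get_calibration(cam); K=np.array(c["intrinsics"],float); uv=np.asarray(uv,float).reshape(-1,1,2)
    n=cv2.undistortPoints(uv,K,np.array([c["k1"],0,0,0.])).reshape(-1,2)
    P=np.c_[n,np.ones(len(n))]*np.asarray(d).reshape(-1,1)
    return (P-np.array(c["t"]))@np.array(c["R"])
def proj(cam,X):
    c=bot.get_calibration(cam); R=np.array(c["R"])
    return cv2.projectPoints(np.asarray(X,float).reshape(-1,1,3),cv2.Rodrigues(R)[0],np.array(c["t"],float),np.array(c["intrinsics"],float),np.array([c["k1"],0,0,0.]))[0].reshape(-1,2)
def cloud(cam,d,mask=None):
    m=d>0
    if mask is not None: m&=mask
    v,u=np.nonzero(m); return pts(cam,np.c_[u,v],d[v,u]),np.c_[u,v]
E
python3 - <<'E'
from h import *
s=bot.observe(); print({k:np.round(v,3) for k,v in s.items()})
ims=[]
for c in("side","top"):
    im,d=bot.grab_frame(c); np.savez(c+"0.npz",im=im,d=d); ims.append(im)
    K=bot.get_calibration(c); print(c,np.round(-np.array(K["R"]).T@K["t"],3),np.round(K["R"],2).tolist(),np.array(K["intrinsics"])[0,0])
    cv2.imwrite(f"pics/{c}0.png",im[:,:,::-1])
    for n in("shim","scale","scale_foot"):
        for r in bot.trace(c,n)[:3]:
            m=r["mask"]; P,_=cloud(c,d,m)
            print(c,n,round(r["confidence"],2),np.round(r["pixel"]),m.sum(),np.round(np.median(P,0),3) if len(P) else None)
E
```

```text
{'clock': np.float64(0.0), 'qpos': array([-1.409,  0.522, -0.036,  1.6  ,  0.021,  1.021, -0.113]), 'qd': array([ 0.001,  0.001,  0.001,  0.001, -0.   ,  0.001, -0.   ]), 'joint_efforts': array([ 1.0000e-03, -9.2712e+01,  1.9810e+00, -3.6994e+01,  1.8000e-02,
        8.0000e-03, -0.0000e+00]), 'position': array([0.144, 0.608, 0.193]), 'tool_rot': array([-1.488,  1.57 , -1.72 ]), 'force': array([ 0.327,  0.631, -0.173]), 'moment': array([-0.004, -0.02 , -0.017]), 'grip_width': np.float64(0.085)}
side [0.414 0.667 0.947] [[-0.97, -0.24, -0.0], [-0.18, 0.76, -0.62], [0.15, -0.6, -0.78]] 393.5712219663186
side shim 0.96 [337. 252.] 489 [0.395 0.049 0.01 ]
side shim 0.92 [269. 282.] 540 [0.549 0.186 0.011]
side shim 0.58 [264. 228.] 381 [0.618 0.026 0.011]
side scale 0.79 [244. 152.] 5340 [ 0.744 -0.221  0.069]
side scale_foot 0.93 [243. 150.] 5251 [ 0.744 -0.22   0.069]
top [ 0.356 -0.004  1.373] [[0.03, -1.0, 0.0], [-0.99, -0.03, -0.17], [0.17, 0.0, -0.99]] 384.0207487954526
top shim 0.86 [275. 203.] 308 [0.621 0.019 0.01 ]
top shim 0.63 [261. 271.] 343 [0.397 0.044 0.01 ]
top shim 0.54 [227. 224.] 302 [0.546 0.181 0.01 ]
top scale 0.6 [349. 164.] 5562 [ 0.756 -0.248  0.068]
top scale 0.53 [299. 230.] 386 [ 0.528 -0.085  0.039]
top scale 0.17 [137. 192.] 714 [0.62  0.468 0.138]
top scale_foot 0.62 [351. 168.] 5593 [ 0.754 -0.248  0.068]
```

View pics/side0.png

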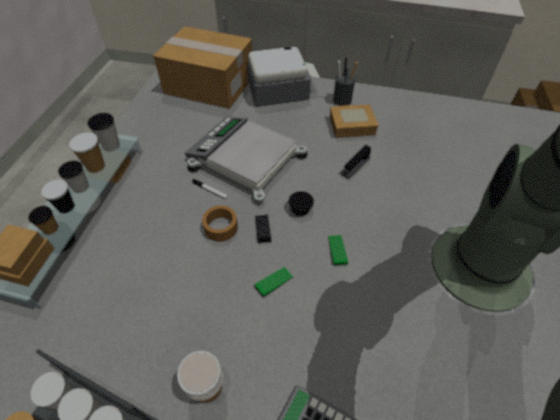

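View pics/top0.png

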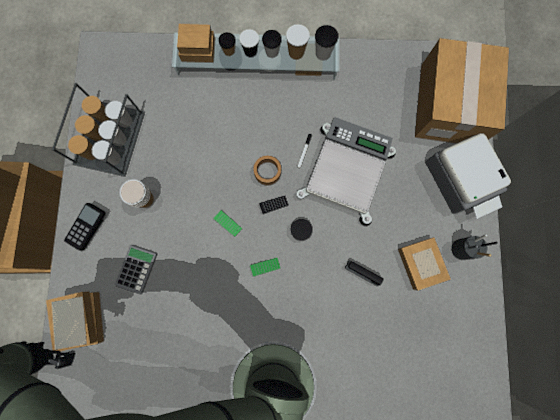

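The side view shows three wedge-shaped things: black at (264,228), green at (337,250) and green at (272,282). The black one is the shim; in the top view it is at (273,204). The scale corner nearest to it is at side (259,196) and top (302,194). I'll check both in one close crop.

```bash
python3 - <<'E'
from h import *
a=np.load("side0.npz")["im"];b=np.load("top0.npz")["im"]
A=cv2.resize(a[180:250,225:285],None,fx=8,fy=8,interpolation=cv2.INTER_CUBIC)[:,:400]
A=cv2.resize(a[180:250,235:285],(400,560),interpolation=cv2.INTER_CUBIC)
B=cv2.resize(b[170:220,255:315][:, :],(400,333),interpolation=cv2.INTER_CUBIC)
C=np.zeros((560,800,3),np.uint8);C[:,:400]=A;C[:333,400:]=B
cv2.imwrite("pics/c1.png",cv2.convertScaleAbs(C,alpha=1.6)[:,:,::-1])
# scale housing/pan fit, shim fit
for c in("side","top"):
    z=np.load(c+"0.npz");d=z["d"];P,uv=cloud(c,d)
    m=(P[:,2]>.064)&(P[:,2]<.074)&(P[:,0]>.58)&(P[:,0]<.9)&(P[:,1]>-.42)&(P[:,1]<-.08)
    r=cv2.minAreaRect(P[m][:,:2].astype(np.float32)); print(c,"pan",r[0],r[1],r[2],np.round(cv2.boxPoints(r),3).tolist())
    m=(P[:,2]>.004)&(P[:,2]<.025)&(np.hypot(P[:,0]-.62,P[:,1]-.022)<.075)
    Q=P[m]; r=cv2.minAreaRect(Q[:,:2].astype(np.float32)); print(c,"shim",m.sum(),r,np.round(cv2.boxPoints(r),3).tolist())
    A=np.c_[Q[:,:2]-Q[:,:2].mean(0),np.ones(len(Q))]; print("slope",np.linalg.lstsq(A,Q[:,2],rcond=None)[0],Q[:,:2].mean(0))
    m=(P[:,2]>.0)&(P[:,2]<.055)&(np.hypot(P[:,0]-.64,P[:,1]+.09)<.04)
    m&=P[:,2]>.018; print("lug",m.sum(),P[m].mean(0).round(3),P[m].max(0).round(3),P[m].min(0).round(3))
    for n in("tape_roll","sauce_pot","marker"):
        for r in bot.trace(c,n)[:2]:
            P2,_=cloud(c,d,r["mask"]); print(c,n,round(r["confidence"],2),np.round(np.median(P2,0),3))
E
```

```text
side pan (0.7467250227928162, -0.244390070438385) (0.23037540912628174, 0.25469300150871277) 69.87109375 [[0.5879999995231628, -0.3089999854564667], [0.8270000219345093, -0.3959999978542328], [0.906000018119812, -0.18000000715255737], [0.6669999957084656, -0.09200000017881393]]
side shim 389 ((0.6173578500747681, 0.027134902775287628), (0.13734106719493866, 0.13287092745304108), 36.218807220458984) [[0.5230000019073486, 0.03999999910593033], [0.6010000109672546, -0.06700000166893005], [0.7120000123977661, 0.014000000432133675], [0.6340000033378601, 0.12099999934434891]]
slope [-0.01275743  0.09398955  0.01111201] [0.61816353 0.02543059]
lug 173 [ 0.66  -0.09   0.038] [ 0.678 -0.062  0.055] [ 0.642 -0.128  0.022]
side tape_roll 0.62 [0.74  0.049 0.035]
side sauce_pot 0.61 [ 0.422 -0.483  0.05 ]
side marker 0.57 [ 0.822 -0.088  0.012]
top pan (0.7480213642120361, -0.24417439103126526) (0.2256694734096527, 0.25346601009368896) 70.3066635131836 [[0.5910000205039978, -0.30799999833106995], [0.8289999961853027, -0.3930000066757202], [0.9049999713897705, -0.1809999942779541], [0.6669999957084656, -0.0949999988079071]]
top shim 344 ((0.6177359223365784, 0.019882820546627045), (0.13244804739952087, 0.1449745148420334), 22.73757553100586) [[0.5289999842643738, 0.061000000685453415], [0.5849999785423279, -0.0729999989271164], [0.7070000171661377, -0.020999999716877937], [0.6510000228881836, 0.1120000034570694]]
slope [-0.02119413  0.06269924  0.0100506 ] [0.61944747 0.02350576]
lug 115 [ 0.66  -0.09   0.036] [ 0.679 -0.065  0.055] [ 0.643 -0.126  0.02 ]
top tape_roll 0.61 [0.737 0.046 0.045]
top sauce_pot 0.62 [ 0.53  -0.082  0.039]
top sauce_pot 0.35 [0.62  0.469 0.138]
top marker 0.56 [ 0.826 -0.089  0.011]
```

View pics/c1.png

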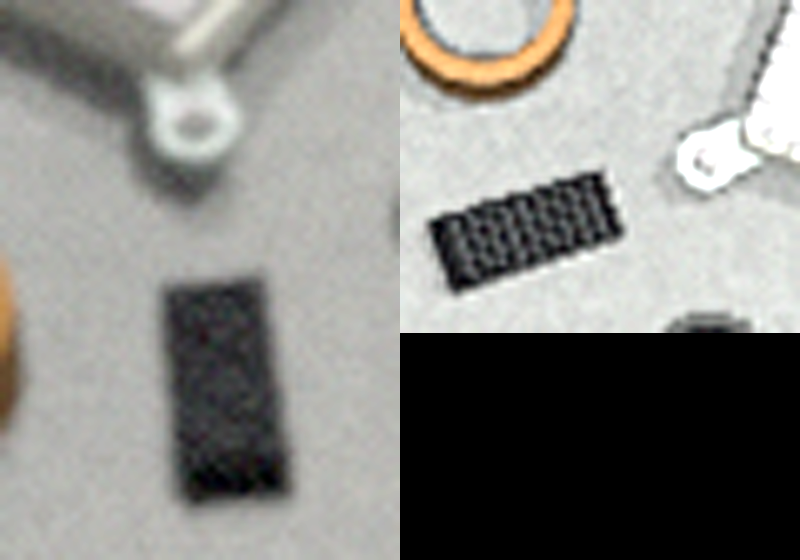

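The crop shows the black ribbed wedge with its thick heel away from the scale, at crop left in the top view. The bare lug is at about top (301,194) and side (259,195). Next I'll fit the shim and foot poses.

```bash
cat >> h.py <<'E'
from scipy.optimize import minimize
def shimfit(ims,x0):
    V=np.array([[-50,-20,0],[-50,20,0],[-50,-20,18],[-50,20,18],[50,-20,0],[50,20,0],[50,-20,3],[50,20,3]])/1e3
    D={}
    for c,im in ims.items():
        g=cv2.GaussianBlur(im,(3,3),0).max(2).astype(float)
        p=proj(c,[[x0[0],x0[1],0]])[0]; W=cv2.resize(g,None,fx=4,fy=4,interpolation=cv2.INTER_LINEAR); D[c]=(W,p)
    def cost(q):
        s=0;R=np.array([[np.cos(q[2]),-np.sin(q[2]),0],[np.sin(q[2]),np.cos(q[2]),0],[0,0,1]])
        for c,(W,p) in D.items():
            X=V@R.T+[q[0],q[1],0]; uv=(proj(c,X)*4+1.5)
            M=np.zeros(W.shape,np.uint8);cv2.fillConvexPoly(M,cv2.convexHull(np.round(uv*16).astype(np.int32)),1,shift=4)
            k=np.ones((9,9),np.uint8);ring=cv2.dilate(M,k,iterations=2)-M
            s+=W[M>0].mean()-W[ring>0].mean()
        return s
    r=minimize(cost,x0,method="Nelder-Mead",options=dict(initial_simplex=np.array([x0]*4)+np.vstack([np.zeros(3),np.diag([.01,.01,.15])]),xatol=1e-4,fatol=1e-3))
    return r.x,r.fun
def atz(cam,uv,z):
    a=pts(cam,[uv],[1.])[0];c=bot.get_calibration(cam);o=-np.array(c["R"]).T@np.array(c["t"])
    return o+(a-o)*(z-o[2])/(a[2]-o[2])
E
python3 - <<'E'
from h import *
I={c:np.load(c+"0.npz")["im"] for c in("side","top")}
for ims in(I,{"side":I["side"]},{"top":I["top"]}):
    q,f=shimfit(ims,[.619,.022,-1.25]);print(np.round(q,4),f)
print(atz("side",[258.75,195.3],.038),atz("top",[300.75,194],.038))
ex=np.array([np.cos(np.radians(-19.8)),np.sin(np.radians(-19.8))]);ey=np.array([-ex[1],ex[0]])
for pc in([.667,-.092],[.667,-.095]): print("foot from pan",np.array(pc)-.014*ex+.012*ey, "press",np.array(pc)-.014*ex+.012*ey+.042*ex-.042*ey)
# boots: find other lugs by geometry: project predicted feet to check
F=np.array([.658,-.080]);
for a in([0,0],[.27,0],[0,-.25],[.27,-.25]):
    w=F+a[0]*ex+a[1]*ey; print(a,w.round(3),proj("top",[[*w,.038]]).round(1),proj("side",[[*w,.038]]).round(1))
s=bot.observe();print(Rn.from_euler("xyz",s["tool_rot"]).as_matrix().round(3))
E
```

```text
[ 0.6231  0.0178 -1.208 ] -136.2892084712504
[ 0.6223  0.0166 -1.1964] -58.69431131448691
[ 0.6238  0.0179 -1.2156] -78.40139926057743
[ 0.65710821 -0.07476742  0.038     ] [ 0.65643352 -0.07860661  0.038     ]
foot from pan [ 0.65789252 -0.0759671 ] press [ 0.68318252 -0.12971108]
foot from pan [ 0.65789252 -0.0789671 ] press [ 0.68318252 -0.13271108]
[0, 0] [ 0.658 -0.08 ] [[301.1 193.6]] [[258.9 194. ]]
[0.27, 0] [ 0.912 -0.171] [[327.3 126.6]] [[191.9 159.9]]
[0, -0.25] [ 0.573 -0.315] [[367.5 218.9]] [[301.5 147.1]]
[0.27, -0.25] [ 0.827 -0.407] [[391.9 150.5]] [[237.8 119.3]]
[[-0.     0.23   0.973]
 [ 0.     0.973 -0.23 ]
 [-1.     0.    -0.   ]]
```

Call:
{"fn": "servo_tool", "kwargs": {
  "targets": [
    {"y":-0.25,"z":0.35,"wx":0.039},
    {"y":-0.5,"z":0.7,"wx":0.078},
    {"y":-0.5,"z":0.7,"wx":0.078},
    {"y":-0.5,"z":0.7,"wx":0.078},
    {"y":-0.5,"z":0.7,"wx":0.078},
    {"y":-0.5,"z":0.7,"wx":0.078},
    {"y":-0.5,"z":0.7,"wx":0.078},
    {"y":-0.5,"z":0.7,"wx":0.078},
    {"y":-0.5,"z":0.7,"wx":0.078}
  ],
  "grip": -1
}}

```text
$.targets[0]: bad value
```

```bash
cat >> h.py <<'E'
def go(X,ytool_deg=20.8):
    "row to reach world X with tool down, tool y at given yaw"
    s=bot.observe();R=Rn.from_euler("xyz",s["tool_rot"]).as_matrix()
    a=np.radians(ytool_deg);y=np.array([np.cos(a),np.sin(a),0]);x=np.array([0,0,-1.]);T=np.c_[x,y,np.cross(x,y)]
    print("clk",s["clock"].round(2),"pos",s["position"].round(4),"F",np.round(s["force"],2),"shift",(R.T@(np.array(X)-s["position"])/.4).round(3),"turn",(Rn.from_matrix(R.T@T).as_rotvec()/2/np.pi).round(4))
E
python3 -c "
from h import *
go([.596,.088,.10])"
```

```text
Traceback (most recent call last):
  File "h.py", line 40, in go
    print("clk",s["clock"].round(2),"pos",s["position"].round(4),"F",np.round(s["force"],2),"shift",(R.T@(np.array(X)-s["position"])/.4).round(3),"turn",(Rn.from_matrix(R.T@T).as_rotvec()/2/np.pi).round(4))
                ^^^^^^^^^^^^^^^^
AttributeError: 'float' object has no attribute 'round'
```

Rows apparently need all six numbers.

Call:
{"fn": "servo_tool", "kwargs": {
  "targets": [
    {"x":0,"y":-0.25,"z":0.35,"wx":0.039,"wy":0,"wz":0},
    {"x":0,"y":-0.5,"z":0.7,"wx":0.078,"wy":0,"wz":0},
    {"x":0,"y":-0.5,"z":0.7,"wx":0.078,"wy":0,"wz":0},
    {"x":0,"y":-0.5,"z":0.7,"wx":0.078,"wy":0,"wz":0},
    {"x":0,"y":-0.5,"z":0.7,"wx":0.078,"wy":0,"wz":0},
    {"x":0,"y":-0.5,"z":0.7,"wx":0.078,"wy":0,"wz":0},
    {"x":0,"y":-0.5,"z":0.7,"wx":0.078,"wy":0,"wz":0},
    {"x":0,"y":-0.5,"z":0.7,"wx":0.078,"wy":0,"wz":0}
  ],
  "grip": -1
}}

```text
clock: 1.7
position: [0.3697, 0.35, 0.1934]
tool_rot: [2.832, 1.57, 2.111]
force: [0.3, -0.3, -0.6]
grip_width: 0.0001
```

```bash
sed -i 's/s\["clock"\].round(2)/round(s["clock"],2)/' h.py
sed -i 's/s\["position"\].round(4)/np.round(s["position"],4)/' h.py
python3 -c "
from h import *
go([.596,.088,.10])"
```

```text
clk 1.7 pos [0.3697 0.35   0.1934] F [ 0.27 -0.28 -0.62] shift [ 0.233 -0.118  0.858] turn [ 0.0774 -0.0001 -0.    ]
```

Call:
{"fn": "servo_tool", "kwargs": {
  "targets": [
    {"x":0.1,"y":-0.06,"z":0.43,"wx":0.039,"wy":0,"wz":0},
    {"x":0.23,"y":-0.118,"z":0.858,"wx":0.077,"wy":0,"wz":0},
    {"x":0.23,"y":-0.118,"z":0.858,"wx":0.077,"wy":0,"wz":0},
    {"x":0.23,"y":-0.118,"z":0.858,"wx":0.077,"wy":0,"wz":0},
    {"x":0.23,"y":-0.118,"z":0.858,"wx":0.077,"wy":0,"wz":0},
    {"x":0.23,"y":-0.118,"z":0.858,"wx":0.077,"wy":0,"wz":0},
    {"x":0.23,"y":-0.118,"z":0.858,"wx":0.077,"wy":0,"wz":0},
    {"x":0.23,"y":-0.118,"z":0.858,"wx":0.077,"wy":0,"wz":0},
    {"x":0.23,"y":-0.118,"z":0.858,"wx":0.077,"wy":0,"wz":0}
  ]
}}

```text
clock: 2.82
position: [0.5958, 0.0898, 0.1016]
tool_rot: [2.851, 1.57, 1.648]
force: [0.5, 0.7, -0.0]
grip_width: -0.0001
```

```bash
python3 - <<'E'
from h import *
go([.596,.088,.010])
ims=[]
for c in("side","top"):
    im,d=bot.grab_frame(c);ims.append(im)
C=np.hstack([cv2.resize(ims[0][170:270,200:320],(400,333)),cv2.resize(ims[1][150:250,220:340],(400,333))])
cv2.imwrite("pics/c2.png",cv2.convertScaleAbs(C,alpha=1.5)[:,:,::-1])
E
```

```text
clk 2.83 pos [0.5958 0.0898 0.1016] F [ 0.45  0.68 -0.02] shift [ 0.229 -0.001  0.005] turn [ 0.0008 -0.0002 -0.    ]
```

View pics/c2.png

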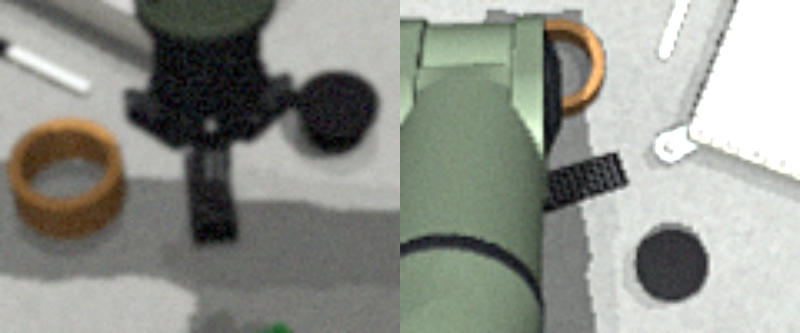

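The gripper stands behind the wedge, in line with it; the side view is hidden by the hand and the wedge front shows at top-crop (590,180). I'll descend behind the heel.

Call:
{"fn": "servo_tool", "kwargs": {
  "targets": [
    {"x":0.08,"y":-0.001,"z":0.0,"wx":0.001,"wy":0,"wz":0},
    {"x":0.16,"y":-0.001,"z":0.0,"wx":0.001,"wy":0,"wz":0},
    {"x":0.23,"y":-0.001,"z":0.0,"wx":0.001,"wy":0,"wz":0},
    {"x":0.23,"y":-0.001,"z":0.0,"wx":0.001,"wy":0,"wz":0},
    {"x":0.23,"y":-0.001,"z":0.0,"wx":0.001,"wy":0,"wz":0}
  ]
}}

```text
clock: 3.55
position: [0.5961, 0.0895, 0.0108]
tool_rot: [1.914, 1.569, 0.704]
force: [0.1, 0.6, 0.9]
grip_width: -0.0001
```

```bash
python3 -c "
from h import *
u=np.array([.355,-.935]);h=np.array([.6231,.0178])-.05*u
go([*(h+u*(.04-.011)),.009])"
```

```text
clk 3.55 pos [0.5961 0.0895 0.0108] F [0.11 0.59 0.91] shift [ 0.004 -0.     0.139] turn [-0.0003 -0.0001 -0.0003]
```

Call:
{"fn": "servo_tool", "kwargs": {
  "targets": [
    {"x":0.002,"y":0,"z":0.02,"wx":0,"wy":0,"wz":0},
    {"x":0.002,"y":0,"z":0.035,"wx":0,"wy":0,"wz":0},
    {"x":0.002,"y":0,"z":0.05,"wx":0,"wy":0,"wz":0},
    {"x":0.002,"y":0,"z":0.065,"wx":0,"wy":0,"wz":0},
    {"x":0.002,"y":0,"z":0.08,"wx":0,"wy":0,"wz":0},
    {"x":0.002,"y":0,"z":0.095,"wx":0,"wy":0,"wz":0},
    {"x":0.002,"y":0,"z":0.11,"wx":0,"wy":0,"wz":0},
    {"x":0.002,"y":0,"z":0.125,"wx":0,"wy":0,"wz":0},
    {"x":0.002,"y":0,"z":0.139,"wx":0,"wy":0,"wz":0},
    {"x":0.002,"y":0,"z":0.139,"wx":0,"wy":0,"wz":0}
  ]
}}

```text
clock: 4.8
position: [0.6159, 0.037, 0.01]
tool_rot: [1.807, 1.569, 0.597]
force: [0.1, 0.5, -0.7]
grip_width: 0.0002
```

```bash
python3 - <<'E'
from h import *
u=np.array([.355,-.935])
s=bot.observe();p=np.array(s["position"][:2])
print("F along u",np.dot(np.array(s["force"])[:2],u),"pred foot in shim x,y",)
c=p+u*.061; d=np.array([.657,-.077])-c; print(c,d@u,d@[.935,.355])
ims=[]
for k in("side","top"):
    im,d=bot.grab_frame(k);ims.append(im);np.savez(k+"1.npz",im=im,d=d)
C=np.hstack([cv2.resize(ims[0][170:270,200:320],(400,333)),cv2.resize(ims[1][150:250,240:360],(400,333))])
cv2.imwrite("pics/c3.png",cv2.convertScaleAbs(C,alpha=1.5)[:,:,::-1])
E
```

```text
F along u -0.37739071944105673 pred foot in shim x,y
[ 0.63756173 -0.02008038] 0.0601204351125829 -0.0020316795100580546
```

View pics/c3.png

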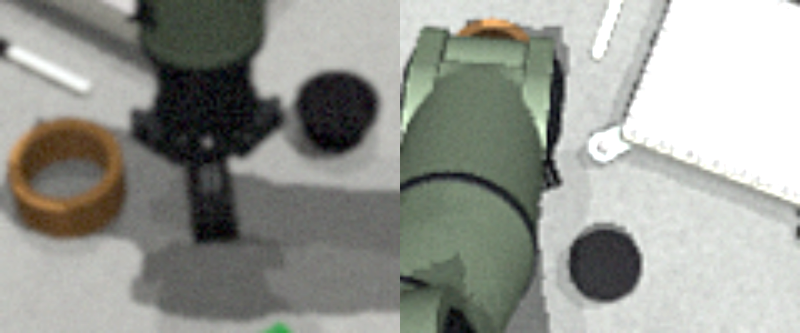

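```bash
python3 - <<'E'
from h import *
u=np.array([.355,-.935]);n=np.array([.935,.355]);p=np.array(bot.observe()["position"][:2])
im=np.load("top1.npz")["im"]
print(im[196:210,280:294].max(2))
c=p+u*.061
for k in(-.02,0,.02):
  w=c+u*.05+n*k; print(proj("top",[[*w,.003]]).round(1))
E
```

```text
[[ 63  59  68  74  11  54 119 139 128 134 126 134 128 105]
 [ 61  55  69  81   1  68 130 137 134 129 132 133 124 114]
 [ 62  57  46  22   6  18  84 141 136 130 134 129 135 127]
 [ 60  59  42  15  21  17  82 150 137 131 131 132 134 130]
 [ 60  54  50  35  47  16  71 133 137 131 131 130 130 132]
 [ 62  53  42  37  65  19  16  86 142 133 133 132 136 137]
 [ 60  55  45  19  46  53   0  79 138 136 132 137 136 133]
 [ 60  53  57  27  44  73   5  52 109 134 132 134 134 131]
 [ 65  58  54  47  39  59  36  16  75 134 130 133 136 129]
 [ 58  58  60  68   1  36  53  44  95 138 133 129 134 135]
 [ 55  49  40  54  47  82  87 111 139 137 137 130 132 132]
 [ 55  52  63  93 112 142 138 139 135 135 134 138 135 132]
 [ 54  55  97 156 142 132 134 132 127 132 138 138 135 131]
 [ 58  49  91 148 138 136 134 128 129 130 137 135 133 132]]
[[298.6 201.4]]
[[296.7 196.4]]
[[294.9 191.3]]
```

```bash
python3 - <<'E'
from h import *
p=bot.observe()["position"]
for z in(.01,.03,.09): print("tcp line side",proj("side",[[p[0],p[1],z]]).round(1), "top",proj("top",[[p[0],p[1],z]]).round(1))
for tag in("0","1"):
  z=np.load(f"side{tag}.npz");P,uv=cloud("side",z["d"])
  m=(P[:,2]>.004)&(P[:,2]<.12)&(abs(P[:,0]-.615)<.04)&(abs(P[:,1]-.035)<.06)
  Q=P[m];
  u=np.array([.355,-.935]);n=np.array([.935,.355]);q=Q[:,:2]-[.6231,.0178];a=q@u;b=q@n
  for lo in np.arange(-.07,.06,.01):
    k=(a>=lo)&(a<lo+.01)&(abs(b)<.018)
    if k.any(): print(tag,round(lo,2),k.sum(),np.percentile(Q[k,2],[5,50,95]).round(3))
im=np.load("side1.npz")["im"]
cv2.imwrite("pics/c4.png",cv2.resize(cv2.convertScaleAbs(im[200:250,240:290],alpha=2.5),(600,600),interpolation=cv2.INTER_CUBIC)[:,:,::-1])
E
```

```text
tcp line side [[262.6 232.7]] top [[267.9 205.8]]
tcp line side [[262.4 228.7]] top [[267.8 204.8]]
tcp line side [[261.7 215.9]] top [[267.3 201.4]]
0 -0.06 11 [0.005 0.014 0.019]
0 -0.05 52 [0.005 0.016 0.02 ]
0 -0.04 35 [0.013 0.016 0.019]
0 -0.03 28 [0.012 0.015 0.016]
0 -0.02 32 [0.012 0.014 0.016]
0 -0.01 27 [0.01  0.012 0.015]
0 0.0 28 [0.008 0.01  0.013]
0 0.01 33 [0.007 0.009 0.011]
0 0.02 29 [0.006 0.007 0.009]
0 0.03 25 [0.004 0.006 0.008]
0 0.04 7 [0.004 0.005 0.006]
1 -0.07 2 [0.004 0.005 0.005]
1 -0.06 8 [0.006 0.014 0.019]
1 -0.05 55 [0.005 0.016 0.02 ]
1 -0.04 118 [0.015 0.082 0.117]
1 -0.03 82 [0.013 0.061 0.099]
1 -0.02 39 [0.011 0.014 0.102]
1 -0.01 29 [0.009 0.012 0.014]
1 0.0 13 [0.007 0.01  0.011]
1 0.01 8 [0.006 0.01  0.011]
1 0.02 3 [0.007 0.007 0.009]
1 0.03 2 [0.005 0.005 0.006]
```

View pics/c4.png

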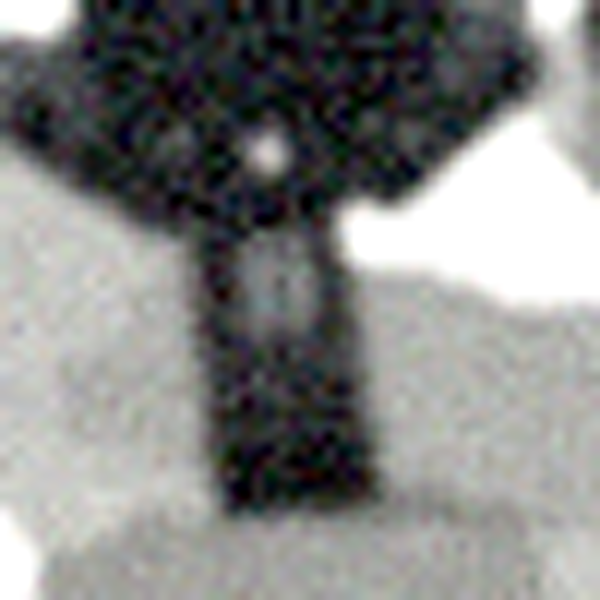

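```bash
python3 - <<'E'
from h import *
s=bot.observe();print(s["position"],s["grip_width"],np.array(s["qpos"]).round(3))
z=np.load("side1.npz");d=z["d"]
for v in range(204,246,2):
    for u in (261,264):
        P=pts("side",[[u,v]],[d[v,u]])[0]; print(v,u,P.round(3),z["im"][v,u],end=" | ")
    print()
E
```

```text
[0.6157061  0.03768297 0.00992103] -0.00011833670411466036 [-0.304  0.76   0.22   1.755 -0.253  0.652  0.421]
204 261 [0.605 0.071 0.184] [16 19 16] | 204 264 [0.598 0.069 0.184] [8 1 3] | 
206 261 [0.613 0.048 0.146] [17 15 22] | 206 264 [0.605 0.045 0.145] [14 16 13] | 
208 261 [0.613 0.049 0.139] [ 6 12 15] | 208 264 [0.605 0.045 0.137] [ 9 11  9] | 
210 261 [0.613 0.049 0.13 ] [19 20 28] | 210 264 [0.606 0.045 0.128] [13  6  9] | 
212 261 [0.619 0.031 0.098] [71 68 70] | 212 264 [0.607 0.042 0.116] [26 24 27] | 
214 261 [0.612 0.053 0.119] [35 34 32] | 214 264 [0.606 0.047 0.114] [14 10 19] | 
216 261 [0.614 0.049 0.104] [ 0  8 10] | 216 264 [0.606 0.047 0.104] [17 18 19] | 
218 261 [0.615 0.048 0.095] [3 0 8] | 218 264 [0.607 0.046 0.094] [23 22 20] | 
220 261 [0.615 0.048 0.085] [39 34 39] | 220 264 [0.608 0.044 0.082] [49 49 51] | 
222 261 [0.616 0.046 0.073] [50 52 53] | 222 264 [0.607 0.046 0.075] [48 52 48] | 
224 261 [0.616 0.048 0.066] [48 51 53] | 224 264 [0.608 0.045 0.064] [53 53 53] | 
226 261 [0.617 0.046 0.053] [47 46 46] | 226 264 [0.608 0.045 0.055] [45 48 42] | 
228 261 [0.625 0.023 0.011] [35 31 35] | 228 264 [0.616 0.021 0.011] [25 26 26] | 
230 261 [0.622 0.033 0.015] [16 19 20] | 230 264 [0.614 0.028 0.012] [22 19 17] | 
232 261 [0.62  0.04  0.015] [22 28 26] | 232 264 [0.612 0.037 0.014] [13 11 17] | 
234 261 [0.618 0.047 0.016] [15 15 15] | 234 264 [0.609 0.046 0.017] [12 11 13] | 
236 261 [0.616 0.054 0.016] [21 20 20] | 236 264 [0.607 0.053 0.017] [11 18 19] | 
238 261 [0.614 0.061 0.016] [7 0 2] | 238 264 [0.605 0.063 0.022] [0 0 0] | 
240 261 [0.613 0.066 0.014] [17 15 14] | 240 264 [0.605 0.061 0.01 ] [0 8 9] | 
242 261 [0.612 0.068 0.007] [12 23 23] | 242 264 [0.604 0.067 0.008] [31 34 34] | 
244 261 [0.414 0.667 0.947] [65 62 62] | 244 264 [0.604 0.069 0.001] [65 64 65] |
```

The wedge hasn't moved. Depth shows the shut fingertips ending at about z=0.048 while the reported TCP z is 0.010. The tips are therefore about 37 mm higher than reported, and they passed over the wedge. I'll back off and lower carefully, measuring the tips by depth and force.

Call:
{"fn": "servo_tool", "kwargs": {
  "targets": [
    {"x":0,"y":0,"z":-0.07,"wx":0,"wy":0,"wz":0},
    {"x":0,"y":0,"z":-0.145,"wx":0,"wy":0,"wz":0},
    {"x":0,"y":0,"z":-0.145,"wx":0,"wy":0,"wz":0},
    {"x":0.02,"y":0,"z":-0.145,"wx":0,"wy":0,"wz":0},
    {"x":0.04,"y":0,"z":-0.145,"wx":0,"wy":0,"wz":0},
    {"x":0.05,"y":0,"z":-0.145,"wx":0,"wy":0,"wz":0},
    {"x":0.05,"y":0,"z":-0.145,"wx":0,"wy":0,"wz":0}
  ]
}}

```text
clock: 5.78
position: [0.5951, 0.0915, -0.0105]
tool_rot: [2.32, 1.57, 1.11]
force: [-0.5, 0.0, 0.1]
grip_width: 0.0001
```

```bash
python3 - <<'E'
from h import *
s=bot.observe();p=np.array(s["position"]);print(p,s["force"])
im,d=bot.grab_frame("side");np.savez("side2.npz",im=im,d=d)
P,uv=cloud("side",d);u=np.array([.355,-.935]);n=np.array([.935,.355]);q=P[:,:2]-p[:2];a=q@u;b=q@n
m=(abs(a)<.02)&(abs(b)<.014)
for lo in np.arange(-.005,.13,.005):
    k=m&(P[:,2]>=lo)&(P[:,2]<lo+.005)
    print(round(lo,3),k.sum(),(np.round([a[k].mean(),b[k].min(),b[k].max()],4) if k.any() else ""))
go([*p[:2],.0])
E
```

```text
[ 0.59505501  0.09149421 -0.01050952] [-0.52087379  0.00221114  0.11400811]
-0.005 51 [-0.0023 -0.0135  0.0133]
0.0 47 [-0.0053 -0.0137  0.014 ]
0.005 1 [-0.0154  0.0039  0.0039]
0.01 0 
0.015 0 
0.02 0 
0.025 0 
0.03 6 [-0.0089 -0.0119  0.0026]
0.035 8 [-0.0099 -0.0084  0.0103]
0.04 11 [-0.0068 -0.012   0.0115]
0.045 8 [-0.0085 -0.0122  0.0071]
0.05 11 [-0.0091 -0.0122  0.0099]
0.055 7 [-0.0095 -0.0066  0.0068]
0.06 11 [-0.0047 -0.012   0.0096]
0.065 6 [-0.0074 -0.0092 -0.0013]
0.07 13 [-0.0077 -0.012   0.0096]
0.075 14 [-0.0093 -0.0121  0.0121]
0.08 9 [-0.012  -0.0123  0.0119]
0.085 1 [-0.0132  0.0065  0.0065]
0.09 2 [-0.0163 -0.0092  0.0118]
0.095 9 [-0.0172 -0.012   0.0117]
0.1 13 [-0.0141 -0.0121  0.0115]
0.105 9 [-0.0149 -0.012   0.0139]
0.11 15 [-0.0147 -0.0124  0.0138]
0.115 9 [-0.0132 -0.0097  0.0085]
0.12 6 [-0.0168 -0.0122  0.0109]
0.125 6 [-0.0187 -0.0123  0.0107]
clk 5.83 pos [ 0.5952  0.0916 -0.0102] F [ 0.39 -0.49 -0.29] shift [-0.025 -0.     0.   ] turn [-0.0003 -0.0001 -0.0002]
```

Call:
{"fn": "servo_tool", "kwargs": {
  "targets": [
    {"x":0.02,"y":0,"z":0,"wx":0,"wy":0,"wz":0},
    {"x":0.035,"y":0,"z":0,"wx":0,"wy":0,"wz":0},
    {"x":0.045,"y":0,"z":0,"wx":0,"wy":0,"wz":0},
    {"x":0.055,"y":0,"z":0,"wx":0,"wy":0,"wz":0},
    {"x":0.055,"y":0,"z":0,"wx":0,"wy":0,"wz":0}
  ]
}}

```text
clock: 6.45
position: [0.5951, 0.0916, -0.0325]
tool_rot: [2.299, 1.57, 1.089]
force: [-0.8, 0.7, -0.5]
grip_width: 0.0
```

```bash
python3 - <<'E'
from h import *
s=bot.observe();p=np.array(s["position"]);print(p,s["force"])
im,d=bot.grab_frame("side");np.savez("side2.npz",im=im,d=d)
P,uv=cloud("side",d);u=np.array([.355,-.935]);n=np.array([.935,.355]);q=P[:,:2]-p[:2];a=q@u;b=q@n
m=(abs(a)<.02)&(abs(b)<.014)
for lo in np.arange(-.004,.04,.004):
    k=m&(P[:,2]>=lo)&(P[:,2]<lo+.004)
    print(round(lo,3),k.sum(),(np.round([a[k].mean(),b[k].min(),b[k].max()],4) if k.any() else ""))
C=cv2.resize(im[210:260,240:290],(500,500),interpolation=cv2.INTER_CUBIC)
cv2.imwrite("pics/c5.png",cv2.convertScaleAbs(C,alpha=2.5)[:,:,::-1])
h=np.array([.6231,.0178])-.05*u
go([*(h+u*(.03-.011)),p[2]])
E
```

```text
[ 0.5950957   0.09163581 -0.03247479] [-0.7879348   0.67796146 -0.46099875]
-0.004 32 [-0.0089 -0.014   0.0132]
0.0 30 [-0.009  -0.0118  0.0139]
0.004 1 [-0.0142 -0.0076 -0.0076]
0.008 2 [-0.0107 -0.0081 -0.0053]
0.012 6 [-0.0078 -0.0114  0.0083]
0.016 7 [-0.0098 -0.0081  0.0109]
0.02 4 [-0.0099 -0.0114  0.0031]
0.024 11 [-0.0093 -0.0116  0.0108]
0.028 6 [-0.0091 -0.0117  0.0105]
0.032 9 [-0.0093 -0.0118  0.0076]
0.036 4 [-0.0097 -0.009   0.0104]
clk 6.5 pos [ 0.5952  0.0916 -0.0323] F [-0.94  0.57  0.09] shift [ 0.   -0.    0.12] turn [-0.0003 -0.0001 -0.0002]
```

View pics/c5.png

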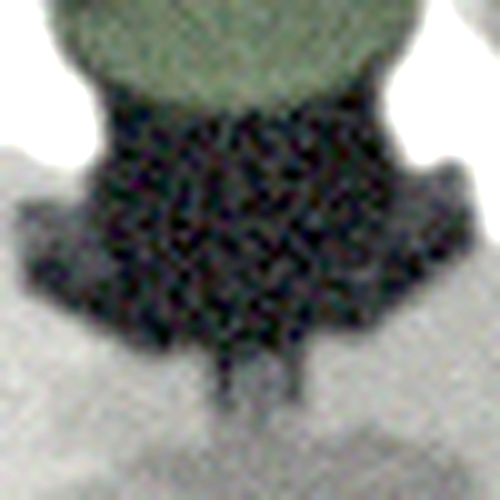

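The tips now sit about 9 mm above the counter, just behind the heel. Now I'll push 50 mm.

Call:
{"fn": "servo_tool", "kwargs": {
  "targets": [
    {"x":0.002,"y":0,"z":0.02,"wx":0,"wy":0,"wz":0},
    {"x":0.002,"y":0,"z":0.035,"wx":0,"wy":0,"wz":0},
    {"x":0.002,"y":0,"z":0.05,"wx":0,"wy":0,"wz":0},
    {"x":0.002,"y":0,"z":0.065,"wx":0,"wy":0,"wz":0},
    {"x":0.002,"y":0,"z":0.08,"wx":0,"wy":0,"wz":0},
    {"x":0.002,"y":0,"z":0.095,"wx":0,"wy":0,"wz":0},
    {"x":0.002,"y":0,"z":0.11,"wx":0,"wy":0,"wz":0},
    {"x":0.002,"y":0,"z":0.12,"wx":0,"wy":0,"wz":0},
    {"x":0.002,"y":0,"z":0.12,"wx":0,"wy":0,"wz":0}
  ]
}}

```text
clock: 7.62
position: [0.6123, 0.0463, -0.0331]
tool_rot: [2.017, 1.569, 0.807]
force: [0.2, 0.7, -0.3]
grip_width: -0.0003
```

```bash
python3 - <<'E'
from h import *
u=np.array([.355,-.935]);n=np.array([.935,.355])
s=bot.observe();p=np.array(s["position"]);print("Fu",np.dot(s["force"][:2],u),s["force"])
for k in("side","top"):
    im,d=bot.grab_frame(k);np.savez(k+"3.npz",im=im,d=d)
c=p[:2]+u*.061
print("pred",c,[proj("top",[[*(c+u*.05+n*e),.003]]).round(1).tolist() for e in(-.02,.02)])
cv2.imwrite("pics/c6.png",cv2.convertScaleAbs(cv2.resize(im[175:215,265:325],(600,400),interpolation=cv2.INTER_CUBIC),alpha=1.5)[:,:,::-1])
go([*(p[:2]+u*.03),p[2]])
E
```

```text
Fu -0.596079500546472 [ 0.21168507  0.71789059 -0.27805291]
pred [ 0.63393952 -0.01071043] [[[296.2, 202.3]], [[292.5, 192.2]]]
clk 7.72 pos [ 0.6121  0.0469 -0.0331] F [ 0.3   0.59 -0.87] shift [-0.    -0.     0.076] turn [-0.0003 -0.0001 -0.0002]
```

View pics/c6.png

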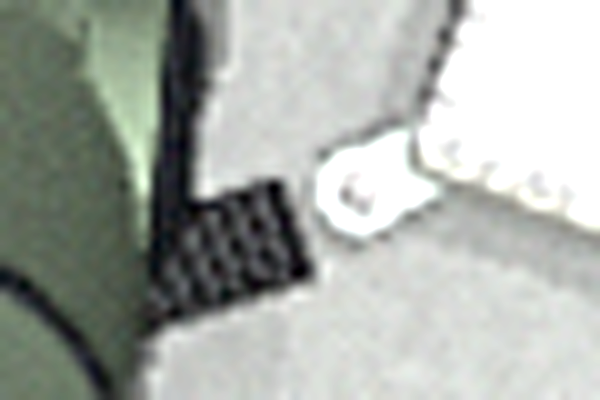

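The wedge has moved straight. Its edge corners at top (292.7,193.3) and (296.2,202.5) match the prediction, and its line runs to the lug at (300.7,194). About 53 mm remains to contact, so I'll push 44 mm next.

Call:
{"fn": "servo_tool", "kwargs": {
  "targets": [
    {"x":0,"y":0,"z":0.015,"wx":0,"wy":0,"wz":0},
    {"x":0,"y":0,"z":0.03,"wx":0,"wy":0,"wz":0},
    {"x":0,"y":0,"z":0.045,"wx":0,"wy":0,"wz":0},
    {"x":0,"y":0,"z":0.06,"wx":0,"wy":0,"wz":0},
    {"x":0,"y":0,"z":0.075,"wx":0,"wy":0,"wz":0},
    {"x":0,"y":0,"z":0.09,"wx":0,"wy":0,"wz":0},
    {"x":0,"y":0,"z":0.1,"wx":0,"wy":0,"wz":0},
    {"x":0,"y":0,"z":0.11,"wx":0,"wy":0,"wz":0},
    {"x":0,"y":0,"z":0.11,"wx":0,"wy":0,"wz":0}
  ]
}}

```text
clock: 8.85
position: [0.6278, 0.0053, -0.0332]
tool_rot: [2.092, 1.569, 0.882]
force: [-0.5, -0.0, 0.5]
grip_width: -0.0002
```

```bash
cat > st.py <<'E'
from h import *
u=np.array([.355,-.935]);n=np.array([.935,.355])
s=bot.observe();p=np.array(s["position"]);c=p[:2]+u*.061;d=np.array([.657,-.077])-c
print("clk",s["clock"],"Fu",np.dot(s["force"][:2],u).round(2),"Fz",s["force"][2].round(2),"z",p[2].round(4),"foot in shim",(d@u).round(4),(d@n).round(4))
E
python3 st.py
```

```text
clk 8.85 Fu -0.14 Fz 0.5 z -0.0332 foot in shim 0.0264 -0.0019
```

Call:
{"fn": "servo_tool", "kwargs": {
  "targets": [
    {"x":0,"y":0,"z":0.003,"wx":0,"wy":0,"wz":0},
    {"x":0,"y":0,"z":0.006,"wx":0,"wy":0,"wz":0},
    {"x":0,"y":0,"z":0.009,"wx":0,"wy":0,"wz":0},
    {"x":0,"y":0,"z":0.012,"wx":0,"wy":0,"wz":0},
    {"x":0,"y":0,"z":0.015,"wx":0,"wy":0,"wz":0},
    {"x":0,"y":0,"z":0.015,"wx":0,"wy":0,"wz":0}
  ]
}}

```text
clock: 9.6
position: [0.6299, -0.0004, -0.0332]
tool_rot: [2.083, 1.569, 0.873]
force: [0.4, 0.2, -0.2]
grip_width: 0.0001
```

```bash
python3 st.py
```

```text
clk 9.6 Fu -0.09 Fz -0.22 z -0.0332 foot in shim 0.0202 -0.0019
```

Call:
{"fn": "servo_tool", "kwargs": {
  "targets": [
    {"x":0,"y":0,"z":0.002,"wx":0,"wy":0,"wz":0},
    {"x":0,"y":0,"z":0.004,"wx":0,"wy":0,"wz":0},
    {"x":0,"y":0,"z":0.006,"wx":0,"wy":0,"wz":0},
    {"x":0,"y":0,"z":0.006,"wx":0,"wy":0,"wz":0}
  ]
}}

```text
clock: 10.1
position: [0.6307, -0.0023, -0.0332]
tool_rot: [2.269, 1.569, 1.06]
force: [-0.5, 4.0, 1.1]
grip_width: 0.0003
```

```bash
python3 st.py
```

```text
clk 10.1 Fu -3.94 Fz 1.15 z -0.0332 foot in shim 0.0181 -0.0019
```

Call:
{"fn": "servo_tool", "kwargs": {
  "targets": [
    {"x":0,"y":0,"z":0.001,"wx":0,"wy":0,"wz":0},
    {"x":0,"y":0,"z":0.002,"wx":0,"wy":0,"wz":0},
    {"x":0,"y":0,"z":0.003,"wx":0,"wy":0,"wz":0},
    {"x":0,"y":0,"z":0.003,"wx":0,"wy":0,"wz":0}
  ]
}}

```text
clock: 10.6
position: [0.631, -0.003, -0.0332]
tool_rot: [2.55, 1.569, 1.341]
force: [-1.8, 5.6, 2.3]
grip_width: -0.0
```

```bash
python3 st.py
```

```text
clk 10.6 Fu -5.88 Fz 2.32 z -0.0332 foot in shim 0.0174 -0.002
```

Call:
{"fn": "servo_tool", "kwargs": {
  "targets": [
    {"x":0,"y":0,"z":0.001,"wx":0,"wy":0,"wz":0},
    {"x":0,"y":0,"z":0.002,"wx":0,"wy":0,"wz":0},
    {"x":0,"y":0,"z":0.003,"wx":0,"wy":0,"wz":0},
    {"x":0,"y":0,"z":0.004,"wx":0,"wy":0,"wz":0},
    {"x":0,"y":0,"z":0.004,"wx":0,"wy":0,"wz":0}
  ]
}}

```text
clock: 11.22
position: [0.6314, -0.0036, -0.0332]
tool_rot: [2.767, 1.568, 1.558]
force: [-3.2, 7.3, 1.9]
grip_width: -0.0001
```

```bash
python3 st.py
```

```text
clk 11.225 Fu -7.93 Fz 1.89 z -0.0332 foot in shim 0.0167 -0.0021
```

Call:
{"fn": "servo_tool", "kwargs": {
  "targets": [
    {"x":0,"y":0,"z":0.001,"wx":0,"wy":0,"wz":0},
    {"x":0,"y":0,"z":0.002,"wx":0,"wy":0,"wz":0},
    {"x":0,"y":0,"z":0.003,"wx":0,"wy":0,"wz":0},
    {"x":0,"y":0,"z":0.004,"wx":0,"wy":0,"wz":0},
    {"x":0,"y":0,"z":0.005,"wx":0,"wy":0,"wz":0},
    {"x":0,"y":0,"z":0.005,"wx":0,"wy":0,"wz":0}
  ]
}}

```text
clock: 11.98
position: [0.6318, -0.0042, -0.0332]
tool_rot: [2.948, 1.567, 1.74]
force: [-3.5, 8.8, 3.5]
grip_width: 0.0
```

```bash
python3 st.py
```

```text
clk 11.975 Fu -9.44 Fz 3.51 z -0.0332 foot in shim 0.016 -0.0023
```

The wedge is snug at 9.4 N of push. I'll withdraw and look.

Call:
{"fn": "servo_tool", "kwargs": {
  "targets": [
    {"x":0,"y":0,"z":-0.01,"wx":0,"wy":0,"wz":0},
    {"x":0,"y":0,"z":-0.04,"wx":0,"wy":0,"wz":0},
    {"x":0,"y":0,"z":-0.08,"wx":0,"wy":0,"wz":0},
    {"x":0,"y":0,"z":-0.08,"wx":0,"wy":0,"wz":0},
    {"x":-0.12,"y":0,"z":-0.12,"wx":0,"wy":0,"wz":0},
    {"x":-0.26,"y":0,"z":-0.2,"wx":0,"wy":0,"wz":0},
    {"x":-0.28,"y":0,"z":-0.3,"wx":0,"wy":0,"wz":0},
    {"x":-0.28,"y":0,"z":-0.3,"wx":0,"wy":0,"wz":0},
    {"x":-0.28,"y":0,"z":-0.3,"wx":0,"wy":0,"wz":0}
  ]
}}

```text
clock: 13.1
position: [0.5894, 0.1069, 0.0792]
tool_rot: [2.998, 1.567, 1.789]
force: [0.8, -0.7, -0.9]
grip_width: 0.0002
```

```bash
python3 - <<'E'
from h import *
ims={}
for k in("side","top"):
    im,d=bot.grab_frame(k);np.savez(k+"4.npz",im=im,d=d);ims[k]=im
    P,uv=cloud(k,d);m=(P[:,2]>.064)&(P[:,2]<.074)&(P[:,0]>.58)&(P[:,0]<.9)&(P[:,1]>-.42)&(P[:,1]<-.08)
    r=cv2.minAreaRect(P[m][:,:2].astype(np.float32)); print(k,"pan",m.sum(),np.round(cv2.boxPoints(r),3).tolist())
    Q=P[m];print(np.linalg.lstsq(np.c_[Q[:,:2]-[.75,-.24],np.ones(len(Q))],Q[:,2],rcond=None)[0])
    P0,_=cloud(k,np.load(k+"0.npz")["d"]);m=(P0[:,2]>.064)&(P0[:,2]<.074)&(P0[:,0]>.58)&(P0[:,0]<.9)&(P0[:,1]>-.42)&(P0[:,1]<-.08);Q=P0[m]
    print("before",np.linalg.lstsq(np.c_[Q[:,:2]-[.75,-.24],np.ones(len(Q))],Q[:,2],rcond=None)[0])
C=np.hstack([cv2.resize(ims["side"][175:235,225:285],(400,400),interpolation=cv2.INTER_CUBIC),cv2.resize(ims["top"][165:225,265:325],(400,400),interpolation=cv2.INTER_CUBIC)])
cv2.imwrite("pics/c7.png",cv2.convertScaleAbs(C,alpha=1.5)[:,:,::-1])
print(shimfit({"top":ims["top"]},[.653,-.062,-1.208]))
ex=np.array([np.cos(np.radians(-19.8)),np.sin(np.radians(-19.8))]);ey=np.array([-ex[1],ex[0]])
F=np.array([.657,-.077]);pr=F+.042*ex-.042*ey;print("press",pr);go([*pr,.065])
E
```

```text
side pan 683 [[0.7260000109672546, -0.11800000071525574], [0.8240000009536743, -0.3709999918937683], [0.9449999928474426, -0.3240000009536743], [0.847000002861023, -0.07100000232458115]]
[-0.00792386  0.00087384  0.07006687]
before [-0.00124133 -0.00284776  0.06970724]
top pan 3741 [[0.5899999737739563, -0.30799999833106995], [0.8289999961853027, -0.3930000066757202], [0.9049999713897705, -0.1809999942779541], [0.6669999957084656, -0.0949999988079071]]
[-5.19995078e-04 -7.64881328e-06  6.89800726e-02]
before [ 0.00052543 -0.00151317  0.06906396]
(array([ 0.64863287, -0.0593237 , -1.35040781]), np.float64(-52.33414223403659))
press [ 0.68229    -0.13074398]
clk 13.2 pos [0.5894 0.1062 0.0789] F [ 0.56 -0.76 -0.35] shift [0.032 0.008 0.636] turn [-0.0003 -0.0005  0.    ]
```

View pics/c7.png

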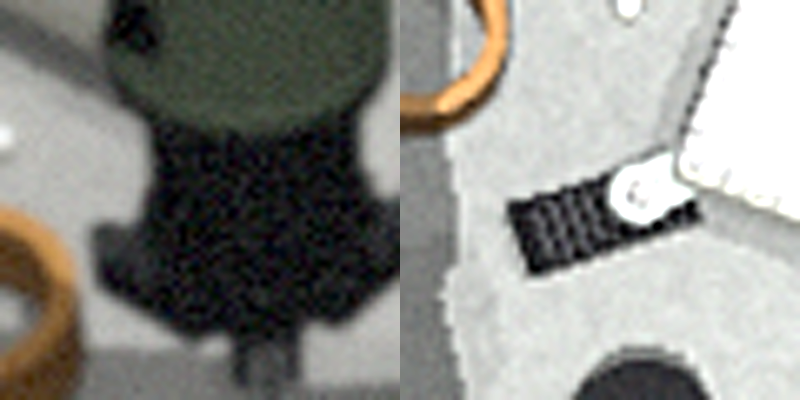

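In the top crop the wedge sits under the lug. The heel middle is at (521,240), the tip at about (689,180) and the nut at (640,192). The pan corners haven't moved and the pan is level. Next I'll move above the press point.

Call:
{"fn": "servo_tool", "kwargs": {
  "targets": [
    {"x":0,"y":0.002,"z":0.12,"wx":0,"wy":0,"wz":0},
    {"x":0,"y":0.004,"z":0.25,"wx":0,"wy":0,"wz":0},
    {"x":0,"y":0.006,"z":0.38,"wx":0,"wy":0,"wz":0},
    {"x":0,"y":0.008,"z":0.5,"wx":0,"wy":0,"wz":0},
    {"x":0.02,"y":0.008,"z":0.6,"wx":0,"wy":0,"wz":0},
    {"x":0.04,"y":0.008,"z":0.636,"wx":0,"wy":0,"wz":0},
    {"x":0.05,"y":0.008,"z":0.636,"wx":0,"wy":0,"wz":0},
    {"x":0.06,"y":0.008,"z":0.636,"wx":0,"wy":0,"wz":0},
    {"x":0.06,"y":0.008,"z":0.636,"wx":0,"wy":0,"wz":0}
  ]
}}

```text
clock: 14.32
position: [0.6821, -0.1291, 0.0538]
tool_rot: [-3.096, 1.567, 1.979]
force: [0.0, 0.4, 0.2]
grip_width: -0.0004
```

```bash
python3 - <<'E'
from h import *
go([.682,-.131,.035]);p=np.array(bot.observe()["position"])
im,d=bot.grab_frame("side");P,uv=cloud("side",d);u=np.array([.355,-.935]);n=np.array([.935,.355]);q=P[:,:2]-p[:2];a=q@u;b=q@n
m=(abs(a)<.02)&(abs(b)<.014)
for lo in np.arange(.06,.13,.005):
    k=m&(P[:,2]>=lo)&(P[:,2]<lo+.005);print(round(lo,3),k.sum(),(a[k].mean().round(3) if k.any() else ""))
E
```

```text
clk 14.32 pos [ 0.6821 -0.1291  0.0538] F [0.04 0.38 0.22] shift [ 0.047 -0.002  0.005] turn [-0.0001 -0.0006  0.    ]
0.06 0 
0.065 55 -0.001
0.07 28 -0.002
0.075 0 
0.08 0 
0.085 0 
0.09 0 
0.095 5 -0.008
0.1 12 -0.008
0.105 11 -0.008
0.11 10 -0.009
0.115 9 -0.009
0.12 11 -0.009
0.125 10 -0.006
0.13 12 -0.007
```

Call:
{"fn": "servo_tool", "kwargs": {
  "targets": [
    {"x":0.02,"y":-0.002,"z":0.004,"wx":0,"wy":0,"wz":0},
    {"x":0.035,"y":-0.002,"z":0.004,"wx":0,"wy":0,"wz":0},
    {"x":0.045,"y":-0.002,"z":0.004,"wx":0,"wy":0,"wz":0},
    {"x":0.05,"y":-0.002,"z":0.004,"wx":0,"wy":0,"wz":0},
    {"x":0.055,"y":-0.002,"z":0.004,"wx":0,"wy":0,"wz":0},
    {"x":0.055,"y":-0.002,"z":0.004,"wx":0,"wy":0,"wz":0}
  ]
}}

```text
clock: 15.12
position: [0.682, -0.1311, 0.0321]
tool_rot: [3.116, 1.567, 1.908]
force: [0.7, -0.0, -0.3]
grip_width: 0.0004
```

Call:
{"fn": "servo_tool", "kwargs": {
  "targets": [
    {"x":0.0025,"y":0,"z":0,"wx":0,"wy":0,"wz":0},
    {"x":0.005,"y":0,"z":0,"wx":0,"wy":0,"wz":0},
    {"x":0.0075,"y":0,"z":0,"wx":0,"wy":0,"wz":0},
    {"x":0.0075,"y":0,"z":0,"wx":0,"wy":0,"wz":0}
  ]
}}

```text
clock: 15.62
position: [0.6824, -0.131, 0.0313]
tool_rot: [2.815, 1.567, 1.607]
force: [-11.9, 3.4, 29.2]
grip_width: 0.0001
```

Call:
{"fn": "servo_tool", "kwargs": {
  "targets": [
    {"x":0.002,"y":0,"z":0,"wx":0,"wy":0,"wz":0},
    {"x":0.002,"y":0,"z":0,"wx":0,"wy":0,"wz":0},
    {"x":0.002,"y":0,"z":0,"wx":0,"wy":0,"wz":0},
    {"x":0.002,"y":0,"z":0,"wx":0,"wy":0,"wz":0}
  ]
}}

```text
clock: 16.12
position: [0.6825, -0.1311, 0.0315]
tool_rot: [2.715, 1.567, 1.507]
force: [-4.9, 1.3, 14.0]
grip_width: -0.0002
```

```bash
python3 - <<'E'
from h import *
for k in("top",):
    for t in("0","4","now"):
        if t=="now": im,d=bot.grab_frame(k)
        else: d=np.load(k+t+".npz")["d"]
        P,uv=cloud(k,d);m=(P[:,2]>.06)&(P[:,2]<.074)&(P[:,0]>.7)&(P[:,0]<.8)&(P[:,1]>-.30)&(P[:,1]<-.2)
        Q=P[m];print(t,m.sum(),np.linalg.lstsq(np.c_[Q[:,:2]-[.75,-.24],np.ones(len(Q))],Q[:,2],rcond=None)[0])
go([.682,-.131,.08])
E
```

```text
0 736 [ 0.00303587 -0.00349432  0.06867418]
4 743 [0.00170818 0.00322548 0.06869994]
now 357 [0.00278982 0.0102416  0.06926163]
clk 16.18 pos [ 0.6825 -0.1311  0.0315] F [-4.48  1.31 13.72] shift [-0.121 -0.001 -0.001] turn [-0.0001 -0.0006 -0.0003]
```

I held 14 N for 0.5 s and the tip moved only about 0.2 mm between 29 N and 14 N, so nothing rocks. Now I'll let go and check.

Call:
{"fn": "servo_tool", "kwargs": {
  "targets": [
    {"x":-0.003,"y":0,"z":0,"wx":0,"wy":0,"wz":0},
    {"x":-0.01,"y":0,"z":0,"wx":0,"wy":0,"wz":0},
    {"x":-0.05,"y":0,"z":0,"wx":0,"wy":0,"wz":0},
    {"x":-0.15,"y":0,"z":0,"wx":0,"wy":0,"wz":0},
    {"x":-0.25,"y":0,"z":-0.1,"wx":0,"wy":0,"wz":0},
    {"x":-0.3,"y":0,"z":-0.25,"wx":0,"wy":0,"wz":0},
    {"x":-0.3,"y":0,"z":-0.4,"wx":0,"wy":0,"wz":0},
    {"x":-0.3,"y":0,"z":-0.6,"wx":0,"wy":0,"wz":0},
    {"x":-0.3,"y":0,"z":-0.8,"wx":0,"wy":0,"wz":0},
    {"x":-0.3,"y":0,"z":-0.8,"wx":0,"wy":0,"wz":0},
    {"x":-0.3,"y":0,"z":-0.8,"wx":0,"wy":0,"wz":0},
    {"x":-0.3,"y":0,"z":-0.8,"wx":0,"wy":0,"wz":0}
  ]
}}

```text
clock: 17.68
position: [0.5696, 0.1669, 0.1534]
tool_rot: [2.476, 1.567, 1.267]
force: [-0.1, -0.2, 0.8]
grip_width: -0.0001
```

```bash
python3 - <<'E'
from h import *
s=bot.observe();print(s["clock"],s["position"],s["force"])
ims={}
for k in("side","top"):
    im,d=bot.grab_frame(k);ims[k]=im
    for t,D in(("0",np.load(k+"0.npz")["d"]),("now",d)):
        P,uv=cloud(k,D);m=(P[:,2]>.06)&(P[:,2]<.078)&(P[:,0]>.58)&(P[:,0]<.9)&(P[:,1]>-.42)&(P[:,1]<-.08)
        r=cv2.minAreaRect(P[m][:,:2].astype(np.float32));m&=(P[:,0]<.8)&(P[:,0]>.66)&(P[:,1]<-.14)&(P[:,1]>-.33);Q=P[m]
        print(k,t,m.sum(),np.linalg.lstsq(np.c_[Q[:,:2]-[.75,-.24],np.ones(len(Q))],Q[:,2],rcond=None)[0].round(4),np.round(cv2.boxPoints(r),3).tolist())
C=np.hstack([cv2.resize(ims["side"][165:225,225:285],(400,400),interpolation=cv2.INTER_CUBIC),cv2.resize(ims["top"][165:225,265:325],(400,400),interpolation=cv2.INTER_CUBIC)])
cv2.imwrite("pics/c8.png",cv2.convertScaleAbs(C,alpha=1.3)[:,:,::-1])
E
```

```text
17.675 [0.56955947 0.16690212 0.1533945 ] [-0.0596372  -0.22440099  0.79060688]
side 0 1726 [ 0.0015 -0.0036  0.0699] [[0.5879999995231628, -0.3100000023841858], [0.8399999737739563, -0.4009999930858612], [0.9190000295639038, -0.18400000035762787], [0.6669999957084656, -0.09300000220537186]]
side now 150 [-0.0008  0.0237  0.0682] [[0.7310000061988831, -0.12200000137090683], [0.843999981880188, -0.3529999852180481], [0.9580000042915344, -0.296999990940094], [0.843999981880188, -0.06599999964237213]]
top 0 2070 [ 0.0014 -0.0035  0.069 ] [[0.5899999737739563, -0.3089999854564667], [0.8420000076293945, -0.39899998903274536], [0.9190000295639038, -0.1860000044107437], [0.6669999957084656, -0.0949999988079071]]
top now 2069 [-0.0002 -0.0004  0.069 ] [[0.5910000205039978, -0.30799999833106995], [0.8360000252723694, -0.3959999978542328], [0.9129999876022339, -0.18299999833106995], [0.6669999957084656, -0.0949999988079071]]
```

View pics/c8.png

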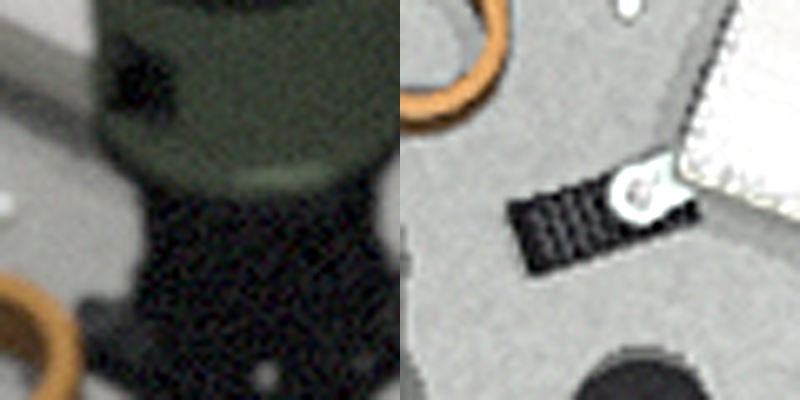

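The wedge is unchanged after the press, with the same pixels in the top crop (heel corner (508,205), tip corner (702,215)). The pan has not moved and its tilt changed by about 3 mrad, inside the limit. The robot is clear, so I'm handing in.

```bash
python3 -c "
from workcell import bot
print(bot.job_done())"
```

```text
the job is handed in; nothing more can be done
None
```

I pushed the black wedge straight under the bare foot until it was snug, then pressed the pan corner above that foot and let go. I handed the job in at about 18 s of the 61 s allowed; it reported no verdict.

- **Wedge:** the final push force was about 9.4 N. By my estimate the stud sits near x = +16 mm and y = −2 mm in the wedge's frame. The before and after pictures show the wedge did not move during the press.
- **Press:** the force reached 29 N at first, above the roughly 10 N intended, with about 12 N of sideways force on the pan. I then eased it to 14 N and held for 0.5 s. The fingertips gave only about 0.2 mm between those loads, so the scale no longer rocks.
- **Scale:** in the top view the pan corners near the bare foot stayed within about 1 mm. The console-end corners of the same fit read 3–7 mm different, probably because the fit cuts through the console. Tilt changed by about 3.5 mrad between the start and the end, against the 6 mrad limit and close to the depth noise.

**Checks that failed or disagreed:**
- **First push missed:** the reported TCP height was about 40 mm lower than the real fingertips, as the depth camera showed. My first push passed over the wedge without touching it, so I backed off, lowered the fingers and repeated it.
- **Blocked or unreliable views:** the side camera could not see the wedge or most of the pan in the late pictures, so the final checks rest on the top camera. The tilt reading taken during the press came from a partly hidden pan and was too noisy to use. One wedge fit taken with the lug covering the wedge was also off, and I did not use it.

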